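Press the stuck crank pin out of the dough sheeter

TASK

The pin that locks the crank of the hand dough sheeter to its shaft is stuck. Take the brass drift punch from the tool block, feel for the pin's hole in the top of the red crank hub and press the pin down with a slow, steady push until it comes up solid in the bench block below, never bearing on the sheeter with more than 35 N. Then stand the punch back in its own hole in the tool block, and leave everything else where it is.

Things in the scene. Friction and masses are not known exactly. Their poses are not given: they have to be found in the camera images.
- sheeter: Dough sheeter, fixed: white side frames, rollers, red crank. Origin on the table under the nominal middle of the crank hub; y runs along the shaft (115 mm up) away from the rollers, z up. The near side frame, 225 mm high, is 81 mm off at -y. The crank arm, level, goes 144 mm out along +x at y = 24 to 33 mm (8 mm more or less with the hub); its handle at x = 130 mm points to +y, to y = 118 mm. 
- hub_top (a point): Nominal middle of the red crank hub's flat top (32 mm in x, 44 in y, 132 mm above the table); axes as the sheeter's. The pin's hole, 8.5 mm wide, rim chamfered 1.5 mm, goes straight down. The shaft's thrust collar is off: shaft, hub and hole stand up to 8 mm to +y or -y of this point (in x on it), fast while worked on. The point does not follow the hub: find the hole by feel or eye.
- pin (a joint): How far the steel pin (7.4 mm thick, 30 mm long) is driven down, m. At 0 its upper end is 2 mm below the hub's top; it starts at 0 to 0.004. From 0.032 it is clear of the hub; at 0.036 it stands solid on the floor of the bench block's slot. It stays where left. It takes 12 N to move, and 1.5 N more for each 10 mm/s.
- punch: Brass drift punch, loose, about 120 g, 140 mm long, standing upright, tip down, in one of the three holes of the tool block. Origin at the centre of the tip's end, z up along the punch. Tip 6 mm thick and 45 mm long, then a square shoulder and a body 14 mm thick from 45 to 140 mm. It stands with the shoulder on the block's top, the tip hanging in the hole.
- rack: Dark wooden tool block, fixed, 60 mm in x, 176 mm in y, 60 mm high, origin at the middle of its underside. Three 9 mm holes right through it, rims chamfered 1 mm, at y = -60, 0 and 60 mm on its middle line; which punch stands in which hole varies.
- pin_punch: Thin dark steel punch with a blue band, 14 mm thick body, 130 mm long, standing in the tool block in the same way; stays there. Origin at its tip.
- centre_punch: Short bright steel punch with a green band, 14 mm thick body, 115 mm long, standing in the tool block in the same way; stays there. Origin at its tip.
- rolling_pin: Wooden rolling pin, 60 mm thick, 440 mm long, lying along its x; stays there. Origin under its middle.
- bowl: Small glass bowl, 116 mm wide, 58 mm high; stays there. Origin under its middle.
- hammer: Hammer lying along its x, 240 mm long; stays there.
- mitten: Mitten-shaped steel biscuit cutter, about 85 by 85 mm, 24 mm high; stays there. Origin under its middle.
- snowflake: Star-shaped steel biscuit cutter, 84 mm wide, 24 mm high; stays there. Origin under its middle.

How it is judged:
On the way, in this order (a step that is already met when the one before it is completed fails the run):
1. the brass punch is taken out of its hole in the tool block (distance of punch from where it was at the start of the episode above 0.055 m and contact force between the fingers and punch above 1 N), for 0.1 s.
2. the pin is driven down solid (at least 33.5 of its 36 mm) with the brass punch standing on it (value of joint pin above 0.0335 m and contact force between punch and sheeter above 2 N).
At the end, for the whole second after the job is handed in: The pin is driven at least 33.5 mm down, clear of the hub, and the brass punch stands released, upright and at rest in the hole of the tool block it came from (within 8 mm of its starting place, tilted less than 0.12 rad) (value of joint pin above 0.0335 m and distance of punch from where it was at the start of the episode below 0.008 m and angle between punch's own z axis and vertical below 0.12 rad and linear speed of punch below 0.02 m/s); the robot touches nothing.
It fails at once if the punch bears on the sheeter (hub or pin) with more than 35 N (contact force between punch and sheeter above 35 N).
It fails at once if another punch is moved more than 15 mm (distance of any of pin_punch, centre_punch from where it was at the start of the episode above 0.015 m).
It fails at once if a thing lying about is moved more than 30 mm (distance of any of rolling_pin, bowl, hammer, mitten, snowflake from where it was at the start of the episode above 0.03 m).
It also fails if it takes over 67 s, if anything falls off the work surface, if the arm or the gripper's body presses on something with over 40 N, if the wrist force passes 120 N, or if a joint passes its speed limit or range.

ROBOT

A 7-joint arm with a two-finger parallel gripper is mounted at the origin on the work surface. World frame = base frame: x ahead of the robot, y to its left, z up, the work surface at z = 0. Lengths are in m, angles in rad, forces in N, time in s.
With the tool pointing down it reaches from about 0.425 to 0.925 m from the base axis. Payload 6.8 kg.
Tool frame: the origin (TCP) lies on the centre line of the jaws, within the pads' length; the fingertips stand ahead of it and the grasp point (between the pads) lies 11 mm behind it (r.tcp_to_tips is the z of the fingertips in the tool frame, in m); z points along the fingers, y is the line along which they close (so a half turn about z gives the same grasp; the last joint's range is limited). The gripper opens to 85 mm and grips with 20 to 120 N. Pads are 22 mm wide; open, the fingers measure 114 mm over their backs; the gripper's body (76 mm by 85 mm) begins 54 mm behind the grasp point. The pads swing forward as they close: fully open they stand 13 mm farther back than shut.
Start: joints at [1.155, 0.477, 0.022, 1.555, -0.011, 1.109, -0.083], TCP at [0.205, -0.643, 0.239] pointing down, gripper open.
Joint ranges: [-2.96, 2.96], [-0.34, 2.1], [-1.41, 1.46], [0.24, 2.44], [-1.37, 4.51], [0.17, 1.92], [-2.96, 2.96]. Speed limits (rad/s): [2.39, 2.39, 3.14, 3.14, 3.14, 3.14, 3.14].

INTERFACE

Orientations are given as a rotation vector (axis times angle).
In Python, from bench import r, optics gives the robot as it stands.
- The arm moves only by the shell command python3 -m creep 'ROWS' [FORCE]. ROWS is a JSON object whose one key "rows" holds a list of rows, each a list of 7 numbers: the shift along the tool's x, y, z in units of 25 mm (1.0 is 25 mm), then the turn, a rotation vector about the tool's x, y, z in units of 8 degrees (1.0 is 8 degrees), then the finger opening in mm, from 0 to 85.4. A call has 1 to 10 rows; each row is the pose to reach, as a shift and turn from the pose commanded when the call began, along the tool's axes at that moment; what a row does not reach only later rows make up. A row lasts 1/8 s, in which the tool goes at most 62.5 mm and 10.7 degrees, less where a joint would pass 70% of its speed; a pose out of reach is approached as far as the arm can. A call with a gripper value outside its range is refused whole. The fingers move at their own pace and stop on an object; FORCE is the grip in N (left out, the last holds). Time passes only in rows, so rows that repeat a pose let the fingers close. It gives the time, the measured TCP pose, the force, the opening and the grip force at its end, in the units of the state.
- r.get_obs(): the state, without advancing time (a new reading comes with each control period).
- optics.grab_frame(name): name is "scene" or "side" or "wrist"; returns a dict with "color" (480x640x3 uint8, blue, green, red), "K" (3x3 intrinsics, pixels), "dist_coeffs" ([k1, k2, p1, p2, k3] as OpenCV has them; the pictures are not rectified), "R" (3x3) and "t" (3): a world point X has camera coordinates R X + t. Camera axes: x right, y down, z forward; pixel columns grow to the right and rows downward; lengths in m; the calibration is good to about 2 mm. A picture is of the moment at which its call begins. There is no depth.
- r.hand_in(): hands the job in; it is judged then, once.
The state is a dict: "clock": time; "joints": joint angles; "qvel": joint speeds; "tau": joint torques, N m; "tcp_pos": TCP position; "orientation": TCP orientation; "contact_force": force on the tool from outside, world axes, zero at the start; "moment": the same for the moment, N m; "grip_width": finger opening in m; "gripper_force": force on a finger pad.
Only numpy, scipy, OpenCV 4.12 (cv2) and the standard library are available. Lean on these libraries where they do the work, as an engineer would, in place of code of your own. Each camera call takes 0.05 s, during which the arm holds its last target. There are 200 camera calls.

## Working session

There is one attempt and no reset: what is moved stays moved. The work goes in short steps, Python scripts to look and compute and a shell command to move; the robot and the scene stay as the last step left them, time stands still between calls to the robot, and variables do not carry over. Pictures are saved under pics/ and viewed, at most 10 in all, crops included, and the job is handed in when it is done.

```bash
ls; mkdir -p pics
python3 - <<'E'
from bench import r, optics
import cv2,numpy as np
o=r.get_obs();print({k:np.round(v,3).tolist() for k,v in o.items()}, r.tcp_to_tips)
for n in("scene","side","wrist"):
    f=optics.grab_frame(n);cv2.imwrite(f"pics/{n}0.png",f["color"]);print(n,f["K"].tolist(),np.round(f["dist_coeffs"],3),np.round(f["R"],3).tolist(),np.round(f["t"],3))
E
```

```text
pics
{'clock': 0.0, 'joints': [1.155, 0.478, 0.022, 1.556, -0.012, 1.109, -0.083], 'qvel': [0.0, -0.002, 0.0, -0.003, -0.001, 0.001, -0.0], 'tau': [0.0, -59.645, 1.608, -28.119, 0.012, 0.009, 0.0], 'tcp_pos': [0.204, -0.643, 0.238], 'orientation': [-3.103, -0.481, 0.001], 'contact_force': [0.492, -1.112, 0.134], 'moment': [-0.011, 0.0, 0.013], 'gripper_force': 0.0, 'grip_width': 0.085} 0.008
scene [[550.9081357151975, 0.0, 319.2166132622452], [0.0, 550.9081357151975, 238.05157350982537], [0.0, 0.0, 1.0]] [-0.133  0.     0.     0.     0.   ] [[-0.745, 0.667, 0.009], [0.426, 0.486, -0.763], [-0.513, -0.565, -0.646]] [ 0.259 -0.248  1.311]
side [[530.4394345326575, 0.0, 314.0111539478064], [0.0, 530.4394345326575, 239.93557935982582], [0.0, 0.0, 1.0]] [-0.132  0.     0.     0.     0.   ] [[-0.961, -0.277, -0.024], [-0.112, 0.467, -0.877], [0.254, -0.84, -0.479]] [0.57  0.062 1.057]
wrist [[334.06293670839625, 0.0, 315.68104128374375], [0.0, 334.06293670839625, 240.24951626650125], [0.0, 0.0, 1.0]] [-0.046  0.     0.     0.     0.   ] [[0.303, -0.953, -0.002], [-0.908, -0.289, 0.302], [-0.288, -0.09, -0.953]] [-0.675 -0.04   0.381]
```

View pics/scene0.png

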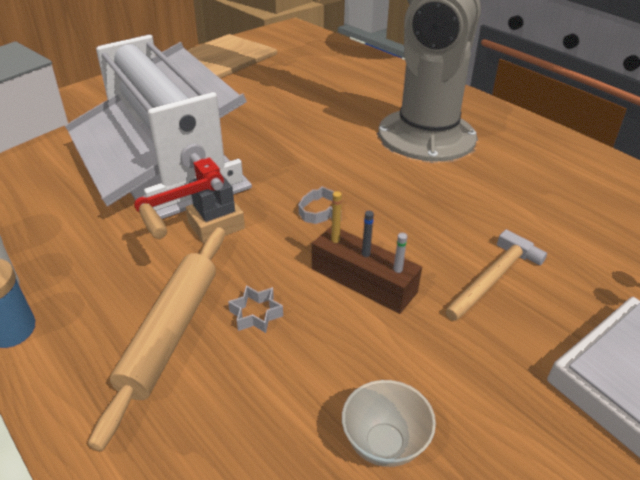

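View pics/side0.png

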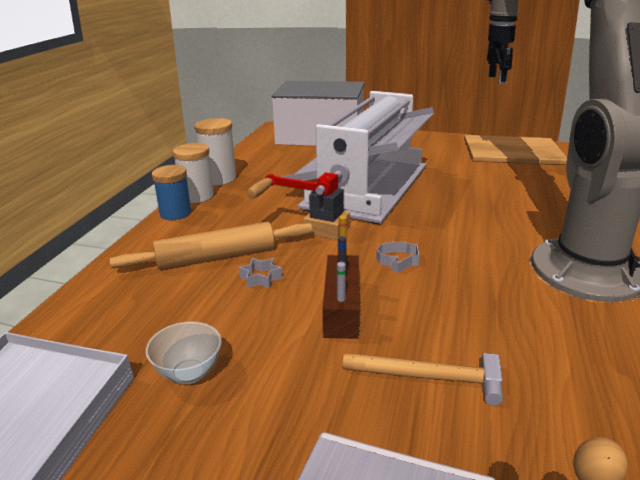

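The scene view shows the brass punch (top ≈(337,195), shoulder ≈(335,241)) in the end hole nearest the sheeter, with the red hub ≈(206,168). In the side view, the brass top is ≈(345,214) and the hub ≈(330,180). I'll enlarge both regions.

```bash
cat > h.py <<'E'
import cv2,numpy as np
from bench import r,optics
from scipy.spatial.transform import Rotation as Rn
def ray(f,p):
    u=cv2.undistortPoints(np.array([[p]],float),f["K"],f["dist_coeffs"])[0,0]
    R=np.array(f["R"]);t=np.array(f["t"]);d=R.T@np.array([u[0],u[1],1.]);return -R.T@t,d/np.linalg.norm(d)
def onz(f,p,z):
    c,d=ray(f,p);return c+d*(z-c[2])/d[2]
def tri(L):
    A=np.zeros((3,3));b=np.zeros(3);q=[ray(f,p) for f,p in L]
    for c,d in q:
        P=np.eye(3)-np.outer(d,d);A+=P;b+=P@c
    X=np.linalg.solve(A,b);return X,[round(1e3*np.linalg.norm((np.eye(3)-np.outer(d,d))@(X-c)),1) for c,d in q]
def proj(f,X):
    R=np.array(f["R"]);return cv2.projectPoints(np.array([X],float),cv2.Rodrigues(R)[0],np.array(f["t"],float),f["K"],f["dist_coeffs"])[0][0,0]
def hole(f,p):
    return onz(f,p,0)
E
python3 - <<'E'
from h import *
S=cv2.imread("pics/scene0.png");D=cv2.imread("pics/side0.png")
z=lambda I,x,y,w,h,k:cv2.resize(I[y:y+h,x:x+w],None,fx=k,fy=k,interpolation=cv2.INTER_CUBIC)
a=z(S,130,145,120,90,3.3);a=cv2.resize(a,(400,300));b=cv2.resize(z(S,300,180,120,90,3),(400,300))
c=cv2.resize(z(D,260,150,120,90,3),(400,300));d=cv2.resize(z(D,290,200,120,90,3),(400,300))
cv2.imwrite("pics/m1.png",np.vstack([np.hstack([a,b]),np.hstack([c,d])]))
for n,I in(("S",S),("D",D)):
    H=cv2.cvtColor(I,cv2.COLOR_BGR2HSV)
    for nm,m in(("red",((H[...,0]<5)|(H[...,0]>174))&(H[...,1]>190)&(H[...,2]>90)),("brass",(H[...,0]>17)&(H[...,0]<30)&(H[...,1]>130)),("blue",(H[...,0]>100)&(H[...,0]<130)&(H[...,1]>120)),("green",(H[...,0]>50)&(H[...,0]<95)&(H[...,1]>90))):
        k,l,s,ce=cv2.connectedComponentsWithStats(m.astype(np.uint8))
        print(n,nm,[(s[i].tolist(),ce[i].round(1).tolist()) for i in range(1,k) if s[i,4]>12])
E
```

```text
S red [([135, 159, 85, 51, 935], [186.9, 184.2])]
S brass [([333, 191, 9, 10, 65], [336.9, 195.7]), ([331, 205, 10, 38, 287], [335.8, 223.2])]
S blue [([365, 220, 7, 4, 25], [368.1, 221.6])]
S green [([398, 243, 7, 3, 14], [401.0, 244.4])]
D red [([267, 173, 71, 22, 677], [308.8, 182.4])]
D brass [([78, 0, 11, 15, 43], [82.8, 6.1]), ([89, 0, 22, 14, 92], [99.1, 5.8]), ([112, 0, 9, 6, 16], [116.3, 2.4]), ([127, 0, 11, 10, 34], [132.7, 5.1]), ([150, 0, 11, 9, 24], [155.5, 4.0]), ([138, 4, 5, 8, 13], [140.3, 7.6]), ([117, 7, 5, 11, 13], [119.1, 11.6]), ([157, 9, 9, 6, 21], [161.1, 11.2]), ([124, 10, 7, 10, 31], [127.0, 14.3]), ([99, 12, 32, 20, 134], [112.0, 22.6]), ([81, 17, 5, 6, 14], [82.6, 19.4]), ([131, 16, 7, 8, 22], [134.0, 19.5]), ([156, 16, 12, 15, 42], [161.4, 23.1]), ([147, 18, 6, 9, 21], [149.6, 22.2]), ([138, 25, 9, 9, 26], [141.4, 28.5]), ([151, 27, 8, 9, 22], [154.5, 30.2]), ([110, 29, 13, 8, 17], [115.6, 32.7]), ([164, 29, 9, 16, 30], [168.2, 37.1]), ([122, 31, 7, 4, 13], [124.3, 32.4]), ([145, 31, 8, 4, 13], [147.8, 32.8]), ([88, 34, 11, 8, 20], [92.8, 37.2]), ([136, 34
[... 4644 characters left out ...]
4, 40], [45.5, 208.4]), ([0, 203, 10, 8, 28], [4.2, 206.2]), ([26, 202, 8, 6, 15], [29.4, 204.3]), ([15, 204, 15, 20, 82], [22.6, 213.6]), ([29, 210, 5, 10, 18], [31.5, 214.8]), ([339, 215, 8, 8, 52], [342.5, 218.4]), ([8, 217, 10, 6, 23], [13.5, 219.5]), ([0, 223, 5, 8, 14], [1.7, 226.8]), ([339, 227, 8, 10, 56], [342.4, 231.4]), ([11, 229, 11, 5, 17], [16.4, 230.4]), ([35, 241, 9, 9, 24], [39.2, 244.8]), ([0, 249, 11, 17, 62], [4.9, 256.9]), ([9, 251, 9, 8, 23], [13.6, 255.0]), ([9, 253, 18, 16, 45], [17.8, 258.9]), ([0, 264, 6, 4, 13], [1.8, 265.0])]
D blue [([155, 178, 35, 42, 1077], [173.0, 199.6]), ([338, 244, 8, 5, 33], [341.6, 245.9])]
D green [([337, 270, 9, 5, 28], [341.1, 272.2])]
```

View pics/m1.png

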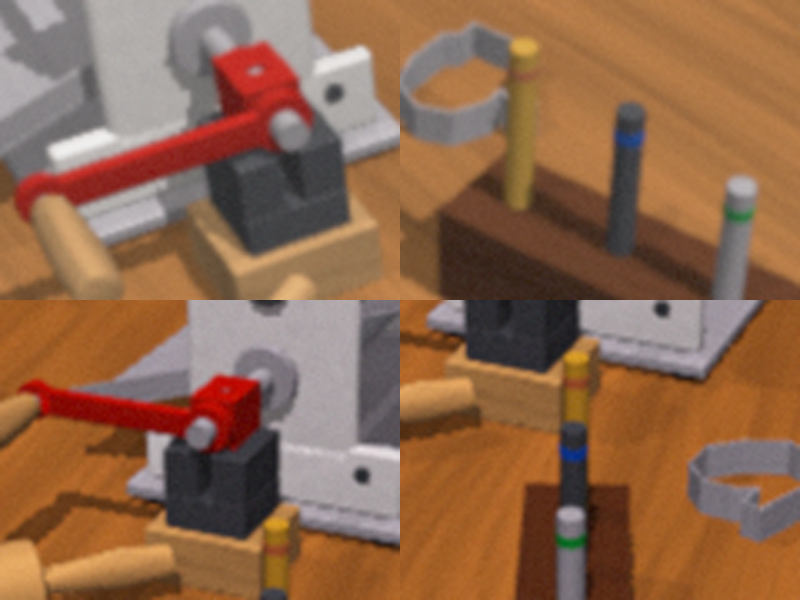

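The crops show the hub hole as a light dot, at scene ≈(206.8,166.3) and side ≈(328.1,176.1). The brass top centre is at scene ≈(337.2,193.8) and side ≈(343.1,217.3). The dark and bright punch tops are at scene (369,213.6) and (402.3,235.5), side (341.9,239) and (341,264.5).

```bash
cat >> h.py <<'E'
def show(n):
    f=optics.grab_frame(n);return f
E
python3 - <<'E'
from h import *
s=optics.grab_frame("scene");d=optics.grab_frame("side")
P={}
for n,a,b in(("brass",(337.2,193.8),(343.1,217.3)),("pinp",(369,213.6),(341.9,239)),("centre",(402.3,235.5),(341,264.5)),("hole",(206.8,166.3),(328.1,176.1)),
 ("handlejoint",(139,204),(270,180)),):
    X,e=tri([(s,a),(d,b)]);P[n]=X;print(n,X.round(4),e)
v=P["centre"]-P["brass"];print("rack dir",np.degrees(np.arctan2(v[1],v[0])),np.linalg.norm(v[:2]))
for n,h in(("brass",.155),("pinp",.145),("centre",.130)):
    print(n)
print("scene-only @z", onz(s,(337.2,193.8),.155).round(4),onz(d,(343.1,217.3),.155).round(4))
print("shoulder scene", onz(s,(335.2,242),.06).round(4))
print("hole @.132", onz(s,(206.8,166.3),.132).round(4),onz(d,(328.1,176.1),.132).round(4))
o=r.get_obs();R=Rn.from_rotvec(o["orientation"]);print(R.as_matrix().round(3))
t=P["brass"]-o["tcp_pos"];print("delta tool mm",(R.inv().apply(t)*1e3).round(1),o["tcp_pos"])
E
```

```text
brass [0.481  0.1892 0.1547] [np.float64(0.5), np.float64(0.5)]
pinp [0.4691 0.2477 0.1434] [np.float64(0.2), np.float64(0.2)]
centre [0.4565 0.3062 0.1294] [np.float64(0.0), np.float64(0.0)]
hole [ 0.5718 -0.047   0.1317] [np.float64(2.1), np.float64(2.1)]
handlejoint [ 0.7088 -0.0454  0.1139] [np.float64(1.1), np.float64(1.1)]
rack dir 101.84680579082986 0.1194955153355082
brass
pinp
centre
scene-only @z [0.4819 0.1902 0.155 ] [0.4809 0.1887 0.155 ]
shoulder scene [0.4854 0.1931 0.06  ]
hole @.132 [ 0.5741 -0.0431  0.132 ] [ 0.5721 -0.0514  0.132 ]
[[ 0.953  0.303 -0.   ]
 [ 0.303 -0.953  0.001]
 [-0.    -0.001 -1.   ]]
delta tool mm [ 515.8 -709.2   84.7] [ 0.20440858 -0.64303517  0.23884281]
```

Heights check out: brass top 0.1547 against 0.155 expected, hole 0.1317 against 0.132, punch spacing 59.7 mm. I'll lift first, then go round the base through a waypoint at about (0.50, −0.30, 0.34).

```bash
python3 -m creep '{"rows":[[0,0,-2.5,0,0,0,85],[0,0,-4,0,0,0,85],[2,-1.2,-4,0,0,-0.7,60],[4,-2.4,-4,0,0,-1.4,60],[6,-3.7,-4,0,0,-2.1,60],[8,-4.9,-4,0,0,-2.8,60],[10,-6.1,-4,0,0,-3.5,60],[12,-7.4,-4,0,0,-4.2,60],[14,-8.6,-4,0,0,-4.9,60],[15.4,-9.5,-4,0,0,-5.2,60]]}' 60
cat >> h.py <<'E'
def delta(X,yaw):
    "tool-unit rows to bring TCP to X, pointing down, tool y at world angle yaw (deg)"
    o=r.get_obs();R=Rn.from_rotvec(o["orientation"]);a=np.radians(yaw)
    y=np.array([np.cos(a),np.sin(a),0]);z=np.array([0,0,-1.])
    T=Rn.from_matrix(np.column_stack([np.cross(y,z),y,z]))
    print("at",np.round(o["tcp_pos"],4),"t",o["clock"],"j",np.round(o["joints"],2),"F",np.round(o["contact_force"],1))
    print("shift",(R.inv().apply(np.array(X)-o["tcp_pos"])/.025).round(2),"turn",(np.degrees((R.inv()*T).as_rotvec())/8).round(2))
E
python3 -c "
from h import *
delta([.4815,.189,.30],11.85)"
```

```text
clock: 1.5
tcp_pos: [0.5011, -0.2976, 0.3394]
orientation: [-2.727, -1.559, -0.001]
contact_force: [0.3, -0.1, -0.7]
grip_width: 0.06
gripper_force: 0.0
at [ 0.5011 -0.2976  0.3394] t 1.5 j [ 0.67  0.27 -0.3   1.64  0.08  1.25 -0.18] F [ 0.3 -0.1 -0.7]
shift [ 16.37 -10.56   1.59] turn [ 0.   -0.   -5.29]
```

```bash
python3 -m creep '{"rows":[[2,-1.3,0,0,0,-0.7,60],[4,-2.6,0,0,0,-1.4,60],[6,-3.9,0,0,0,-2.1,60],[8,-5.2,0,0,0,-2.8,60],[10,-6.4,0.5,0,0,-3.5,60],[12,-7.7,1,0,0,-4.2,60],[14,-9,1.5,0,0,-4.9,60],[16.37,-10.56,2.5,0,0,-5.29,60],[16.37,-10.56,2.5,0,0,-5.29,60],[16.37,-10.56,2.5,0,0,-5.29,60]]}' 60
python3 - <<'E'
from h import *
delta([.4815,.189,.119],11.85)
w=optics.grab_frame("wrist");cv2.imwrite("pics/w1.png",w["color"])
for X in([.481,.189,.155],[.4855,.193,.06],[.469,.2477,.145]):print(proj(w,X).round(1))
E
```

```text
clock: 2.75
tcp_pos: [0.4817, 0.1866, 0.2765]
orientation: [-1.985, -2.435, 0.001]
contact_force: [0.1, -0.9, 0.6]
grip_width: 0.06
gripper_force: 0.0
at [0.4817 0.1866 0.2765] t 2.75 j [ 0.12  0.25 -0.71  1.85  0.18  1.11 -0.46] F [ 0.1 -0.9  0.6]
shift [0.09 0.02 6.3 ] turn [-0.01  0.   -0.03]
[315.9 231.5]
[320.7 204.1]
[316.  153.9]
```

View pics/w1.png

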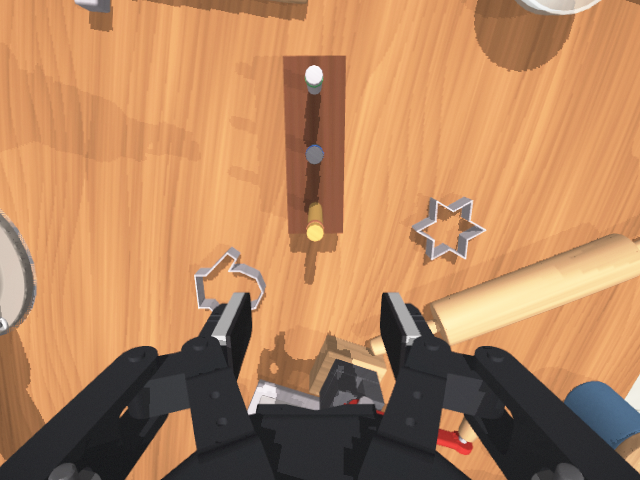

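The wrist view puts the brass top at (315,232.5) against a predicted (316,231.5), so the position is good to about 1 mm and the jaws straddle the row across the block. I'll descend and grip.

```bash
python3 -m creep '{"rows":[[0.08,-0.01,2,0,0,0,60],[0.08,-0.01,4,0,0,0,60],[0.08,-0.01,5.3,0,0,0,60],[0.08,-0.01,6,0,0,0,60],[0.08,-0.01,6.3,0,0,0,60],[0.08,-0.01,6.3,0,0,0,40],[0.08,-0.01,6.3,0,0,0,10],[0.08,-0.01,6.3,0,0,0,5],[0.08,-0.01,6.3,0,0,0,5],[0.08,-0.01,6.3,0,0,0,5]]}' 90
python3 -m creep '{"rows":[[0,0,0,0,0,0,5],[0,0,0,0,0,0,5],[0,0,0,0,0,0,5],[0,0,0,0,0,0,5]]}' 90
python3 -c "
from h import *
delta([.481,.1885,.119],11.85)"
```

```text
clock: 4.05
tcp_pos: [0.4821, 0.1887, 0.1204]
orientation: [1.986, 2.433, 0.003]
contact_force: [-0.3, -0.9, 7.3]
grip_width: 0.0118
gripper_force: 87.5
clock: 4.55
tcp_pos: [0.4822, 0.1886, 0.1205]
orientation: [1.986, 2.433, 0.003]
contact_force: [-0.9, -0.7, 5.9]
grip_width: 0.012
gripper_force: 87.5
at [0.4822 0.1886 0.1205] t 4.55 j [ 0.02  0.45 -0.64  2.    0.37  0.8  -0.63] F [-0.9 -0.7  5.9]
shift [ 0.   -0.05  0.06] turn [ 0.02  0.   -0.04]
```

```bash
python3 -m creep '{"rows":[[0,0,-0.4,0,0,0,5],[0,0,-1,0,0,0,5],[0,0,-2,0,0,0,5],[0,0,-3.2,0,0,0,5],[0,0,-4.5,0,0,0,5],[0,0,-5.8,0,0,0,5],[0,0,-6.7,0,0,0,5],[0,0,-6.7,0,0,0,5],[0,0,-6.7,0,0,0,5]]}' 90
python3 - <<'E'
from h import *
delta([.572,-.047,.285],-12.3)
w=optics.grab_frame("wrist");s=optics.grab_frame("scene");d=optics.grab_frame("side")
p=np.array(r.get_obs()["tcp_pos"]);z=lambda f,k=100:cv2.resize(cv2.getRectSubPix(f["color"],(k*4//3,k),tuple(map(float,proj(f,p)))),(400,300),interpolation=cv2.INTER_CUBIC)
for f in(w,s,d):print(proj(f,p).round(1),proj(f,p-[0,0,.1055]).round(1))
cv2.imwrite("pics/g1.png",np.vstack([np.hstack([z(s),z(d)]),np.hstack([cv2.resize(w["color"],(400,300)),z(w,240)])]))
E
```

```text
clock: 5.68
tcp_pos: [0.4808, 0.1879, 0.2861]
orientation: [-1.986, -2.433, 0.002]
contact_force: [-0.4, -0.7, -1.1]
grip_width: 0.012
gripper_force: 87.6
at [0.4808 0.1879 0.2861] t 5.675 j [ 0.13  0.24 -0.72  1.84  0.18  1.13 -0.46] F [-0.4 -0.7 -1.1]
shift [-9.94  1.69  0.05] turn [-0.01  0.    2.98]
[316.4 309.8] [316.1 240.2]
[339.4 117.6] [337.3 179.5]
[343.4 147.2] [343.3 204.3]
```

View pics/g1.png

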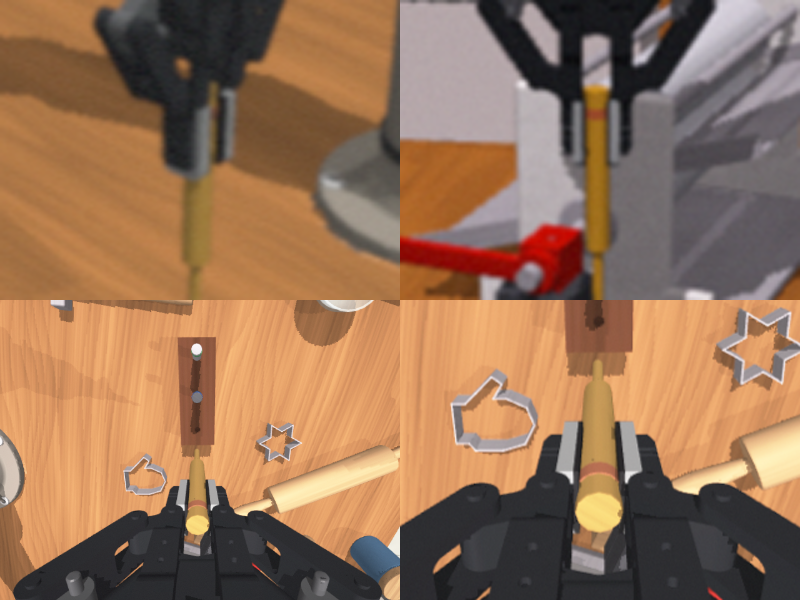

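The punch is held upright. Now to a point above the hub.

```bash
python3 -m creep '{"rows":[[-2,0.34,0,0,0,0.6,5],[-4,0.68,0,0,0,1.2,5],[-6,1.02,0,0,0,1.8,5],[-8,1.36,0,0,0,2.4,5],[-9.94,1.69,0,0,0,2.98,5],[-9.94,1.69,0.5,0,0,2.98,5],[-9.94,1.69,0.9,0,0,2.98,5],[-9.94,1.69,0.9,0,0,2.98,5],[-9.94,1.69,0.9,0,0,2.98,5]]}' 90
python3 - <<'E'
from h import *
delta([.572,-.047,.285],-12.3)
w=optics.grab_frame("wrist");s=optics.grab_frame("scene");d=optics.grab_frame("side")
p=np.array(r.get_obs()["tcp_pos"])-[0,0,.1055]
def z(f,c,k):
    return cv2.resize(cv2.getRectSubPix(f["color"],(k*4//3,k),c),(400,300),interpolation=cv2.INTER_CUBIC)
for f in(w,s,d):print(proj(f,p).round(1),proj(f,[.572,-.047,.132]).round(1))
np.save("wc.npy",proj(w,p))
cv2.imwrite("pics/g2.png",np.vstack([np.hstack([z(s,(207.,155.),60),z(d,(328.,165.),60)]),np.hstack([cv2.resize(w["color"],(400,300)),z(w,(315.,240.),120)])]))
E
```

```text
clock: 6.95
tcp_pos: [0.5724, -0.0454, 0.2645]
orientation: [-2.444, -1.974, -0.0]
contact_force: [-0.3, -0.0, -0.6]
grip_width: 0.0117
gripper_force: 87.7
at [ 0.5724 -0.0454  0.2645] t 6.95 j [ 0.38  0.33 -0.51  1.75  0.18  1.11 -0.4 ] F [-0.3 -0.  -0.6]
shift [-0.06 -0.   -0.82] turn [ 0.   -0.    0.02]
[316.2 241.4] [315.5 232.5]
[204.7 151.9] [206.6 165. ]
[327.1 165.4] [327.6 176.8]
```

View pics/g2.png

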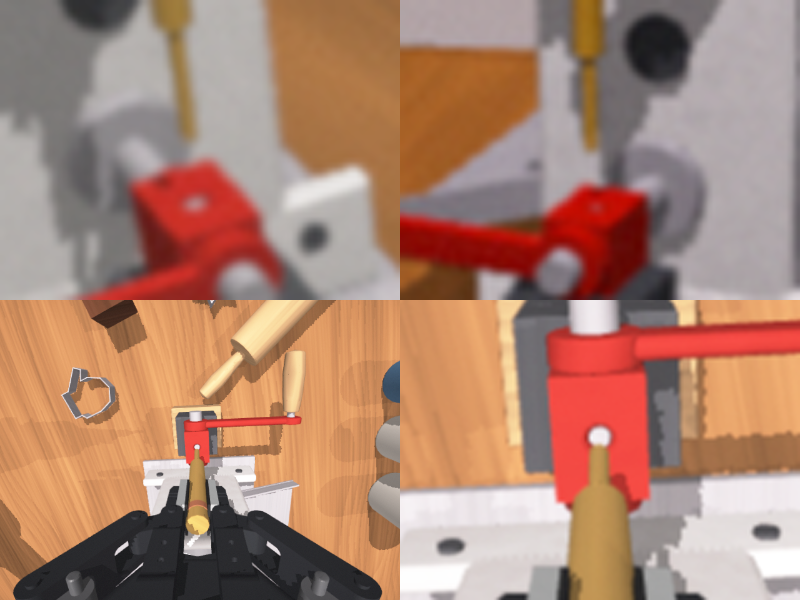

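The wrist crop shows the hole (bright pin end) at px ≈(314.6,234.8), with the tip just behind it. The scene hole is (206.0,165.6) and its tip (204.8,152.4). The side hole is (327.4,176.4) and its tip (326.4,164.6).

Run:
```python
from h import *
w=optics.grab_frame("wrist");s=optics.grab_frame("scene");d=optics.grab_frame("side")
H=[(s,(206,165.6)),(d,(327.4,176.4)),(w,(314.6,234.8))]
print("hole3",*tri(H));print("hole sw",*tri(H[::2]),"dw",*tri(H[1:]))
for f,p in H: print(onz(f,p,.132).round(4))
print("tip",*tri([(s,(204.8,152.4)),(d,(326.4,164.6))]))
o=r.get_obs();print(o["tcp_pos"]);X=onz(w,(314.6,234.8),.132);delta([X[0],X[1],.2645],-12.3)
R=Rn.from_rotvec(o["orientation"]).as_matrix();p=o["tcp_pos"]-[0,0,.1055];print("tip rim px",proj(w,p+.003*R[:,0]),proj(w,p-.003*R[:,0]))
```

```text
hole3 [ 0.57223848 -0.04929366  0.13115682] [np.float64(1.2), np.float64(1.2), np.float64(1.3)]
hole sw [ 0.57109747 -0.05076986  0.12851688] [np.float64(0.2), np.float64(0.2)] dw [ 0.57209904 -0.04920031  0.13233164] [np.float64(1.0), np.float64(1.0)]
[ 0.5739 -0.046   0.132 ]
[ 0.5731 -0.0493  0.132 ]
[ 0.5712 -0.0496  0.132 ]
tip [ 0.57387819 -0.04365545  0.1610847 ] [np.float64(0.9), np.float64(0.9)]
[ 0.57256237 -0.04658219  0.26461285]
at [ 0.5726 -0.0466  0.2646] t 7.25 j [ 0.38  0.33 -0.51  1.75  0.18  1.11 -0.4 ] F [-0.2  0.3 -1.2]
shift [-0.13 -0.03  0.  ] turn [0. 0. 0.]
tip rim px [315.49054797 237.09973174] [315.48834096 244.63818362]
```

```bash
python3 -m creep '{"rows":[[-0.1,-0.03,0.3,0,0,0,5],[-0.1,-0.03,0.6,0,0,0,5],[-0.1,-0.03,0.8,0,0,0,5],[-0.1,-0.03,0.86,0,0,0,5],[-0.1,-0.03,0.86,0,0,0,5]]}' 90
python3 - <<'E'
from h import *
delta([.5718,-.049,.2375],-12.3)
w=optics.grab_frame("wrist");s=optics.grab_frame("scene");d=optics.grab_frame("side")
p=np.array(r.get_obs()["tcp_pos"])-[0,0,.1055]
def z(f,c,k):
    return cv2.resize(cv2.getRectSubPix(f["color"],(k*4//3,k),c),(400,300),interpolation=cv2.INTER_CUBIC)
for f in(w,s,d):print(proj(f,p).round(1))
cv2.imwrite("pics/g3.png",np.vstack([np.hstack([z(s,(206.,164.),30),z(d,(327.,174.),30)]),np.hstack([z(w,(315.,240.),60),z(w,(315.,240.),120)])]))
E
```

```text
clock: 7.88
tcp_pos: [0.5713, -0.0489, 0.2427]
orientation: [-2.446, -1.971, 0.0]
contact_force: [-0.2, -1.0, -0.6]
grip_width: 0.012
gripper_force: 87.7
at [ 0.5713 -0.0489  0.2427] t 7.875 j [ 0.38  0.35 -0.51  1.77  0.19  1.07 -0.41] F [-0.2 -1.  -0.6]
shift [0.   0.02 0.21] turn [-0. -0.  0.]
[315.9 240.5]
[205.9 161.7]
[328.1 174.2]
```

View pics/g3.png

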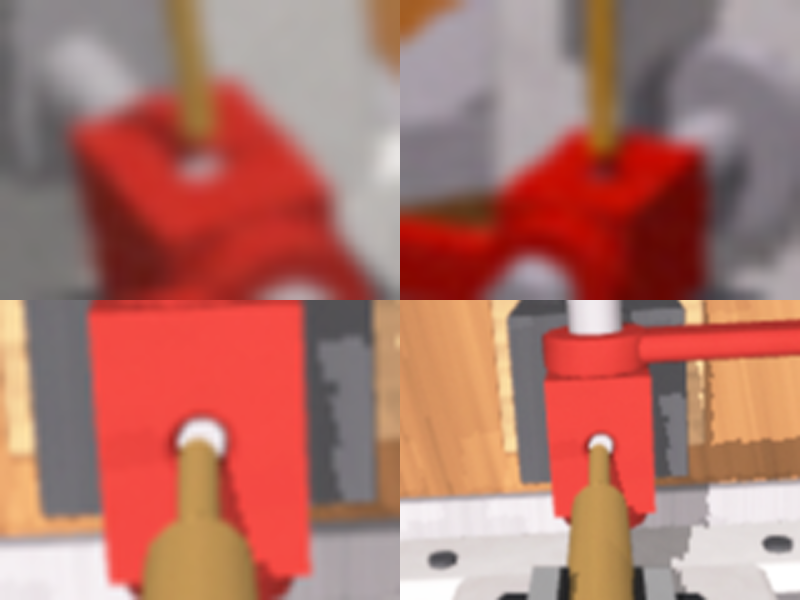

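The wrist crop shows the tip centred sideways on the hole. Allowing for parallax from the ~5 mm gap, it is also centred fore and aft to within 1 mm. I'll feel downward slowly.

```bash
python3 -m creep '{"rows":[[0,0,0.05,0,0,0,5],[0,0,0.1,0,0,0,5],[0,0,0.15,0,0,0,5],[0,0,0.18,0,0,0,5],[0,0,0.21,0,0,0,5],[0,0,0.23,0,0,0,5],[0,0,0.23,0,0,0,5]]}' 90
python3 -m creep '{"rows":[[0,0,0.02,0,0,0,5],[0,0,0.04,0,0,0,5],[0,0,0.04,0,0,0,5]]}' 90
```

```text
clock: 8.9
tcp_pos: [0.5712, -0.049, 0.2371]
orientation: [2.446, 1.971, -0.0]
contact_force: [0.2, -0.0, -0.7]
grip_width: 0.0116
gripper_force: 87.7
clock: 9.28
tcp_pos: [0.5712, -0.049, 0.236]
orientation: [-2.446, -1.971, 0.0]
contact_force: [0.3, 0.2, -1.6]
grip_width: 0.0121
gripper_force: 87.7
```

No force at 1.5 mm below the hub's top, so the tip is entering the hole.

```bash
for i in 1 2; do python3 -m creep '{"rows":[[0,0,0.02,0,0,0,5],[0,0,0.04,0,0,0,5],[0,0,0.06,0,0,0,5],[0,0,0.06,0,0,0,5]]}' 90; done
```

```text
clock: 9.78
tcp_pos: [0.5714, -0.049, 0.235]
orientation: [2.446, 1.971, 0.0]
contact_force: [-1.5, -0.3, 2.6]
grip_width: 0.0122
gripper_force: 87.8
clock: 10.28
tcp_pos: [0.5718, -0.0489, 0.2345]
orientation: [2.446, 1.97, 0.002]
contact_force: [-2.1, -0.6, 10.5]
grip_width: 0.012
gripper_force: 88.8
```

```bash
for i in 1 2; do python3 -m creep '{"rows":[[0,0,0.015,0,0,0,5],[0,0,0.03,0,0,0,5],[0,0,0.03,0,0,0,5]]}' 90; done
```

```text
clock: 10.65
tcp_pos: [0.5718, -0.0489, 0.2338]
orientation: [2.446, 1.97, 0.002]
contact_force: [-3.6, -0.4, 11.1]
grip_width: 0.0118
gripper_force: 88.8
clock: 11.02
tcp_pos: [0.5718, -0.0489, 0.2331]
orientation: [2.445, 1.97, 0.002]
contact_force: [-3.4, -0.9, 10.6]
grip_width: 0.0119
gripper_force: 88.8
```

The force is steady at about 11 N and the tool is advancing, so the pin is moving. I'll correct slightly for the side load and carry on.

```bash
python3 -m creep '{"rows":[[0,-0.02,0.03,0,0,0,5],[0,-0.02,0.07,0,0,0,5],[0,-0.02,0.11,0,0,0,5],[0,-0.02,0.15,0,0,0,5],[0,-0.02,0.2,0,0,0,5],[0,-0.02,0.24,0,0,0,5],[0,-0.02,0.28,0,0,0,5],[0,-0.02,0.32,0,0,0,5]]}' 90
```

```text
clock: 12.02
tcp_pos: [0.5716, -0.0488, 0.2254]
orientation: [2.445, 1.97, 0.003]
contact_force: [-2.9, -0.3, 11.4]
grip_width: 0.012
gripper_force: 88.8
```

```bash
for i in 1 2; do python3 -m creep '{"rows":[[0,-0.01,0.04,0,0,0,5],[0,-0.01,0.08,0,0,0,5],[0,-0.01,0.12,0,0,0,5],[0,-0.01,0.16,0,0,0,5],[0,-0.01,0.2,0,0,0,5],[0,-0.01,0.24,0,0,0,5],[0,-0.01,0.28,0,0,0,5],[0,-0.01,0.32,0,0,0,5],[0,-0.01,0.36,0,0,0,5],[0,-0.01,0.4,0,0,0,5]]}' 90; done
```

```text
clock: 13.28
tcp_pos: [0.5716, -0.0488, 0.2155]
orientation: [2.445, 1.969, 0.003]
contact_force: [-2.5, -0.4, 11.8]
grip_width: 0.0115
gripper_force: 88.8
clock: 14.52
tcp_pos: [0.5715, -0.0488, 0.2055]
orientation: [2.445, 1.969, 0.003]
contact_force: [-2.1, -0.4, 11.5]
grip_width: 0.0119
gripper_force: 88.7
```

About 6 mm to go; slower now.

```bash
python3 -m creep '{"rows":[[0,0,0.03,0,0,0,5],[0,0,0.06,0,0,0,5],[0,0,0.09,0,0,0,5],[0,0,0.12,0,0,0,5],[0,0,0.15,0,0,0,5],[0,0,0.17,0,0,0,5],[0,0,0.17,0,0,0,5]]}' 90; for i in 1 2 ; do python3 -m creep '{"rows":[[0,0,0.015,0,0,0,5],[0,0,0.03,0,0,0,5],[0,0,0.04,0,0,0,5],[0,0,0.04,0,0,0,5]]}' 90; done
```

```text
clock: 15.4
tcp_pos: [0.5715, -0.0488, 0.201]
orientation: [2.445, 1.969, 0.003]
contact_force: [-1.5, -0.9, 10.9]
grip_width: 0.0117
gripper_force: 88.7
clock: 15.9
tcp_pos: [0.5715, -0.0488, 0.2]
orientation: [2.445, 1.969, 0.003]
contact_force: [-2.2, -0.5, 10.6]
grip_width: 0.0124
gripper_force: 88.7
clock: 16.4
tcp_pos: [0.5715, -0.0488, 0.1992]
orientation: [2.445, 1.969, 0.003]
contact_force: [-2.7, 0.0, 11.7]
grip_width: 0.0121
gripper_force: 88.7
```

```bash
for i in 1 2 ; do python3 -m creep '{"rows":[[0,0,0.01,0,0,0,5],[0,0,0.02,0,0,0,5],[0,0,0.03,0,0,0,5],[0,0,0.03,0,0,0,5]]}' 90; done
```

```text
clock: 16.9
tcp_pos: [0.5717, -0.0487, 0.199]
orientation: [2.444, 1.969, 0.004]
contact_force: [-3.4, -0.5, 15.6]
grip_width: 0.0118
gripper_force: 89.3
clock: 17.4
tcp_pos: [0.5719, -0.0486, 0.1989]
orientation: [2.444, 1.969, 0.004]
contact_force: [-5.2, 0.4, 20.8]
grip_width: 0.0115
gripper_force: 89.9
```

It has come up solid: the force rose from 11 to 21 N with no further travel, at the computed 36 mm depth. Withdrawing straight up.

```bash
python3 -m creep '{"rows":[[0,0,-0.1,0,0,0,5],[0,0,-0.3,0,0,0,5],[0,0,-0.7,0,0,0,5],[0,0,-1.2,0,0,0,5],[0,0,-1.8,0,0,0,5],[0,0,-2.4,0,0,0,5],[0,0,-3,0,0,0,5],[0,0,-3.6,0,0,0,5],[0,0,-3.6,0,0,0,5],[0,0,-3.6,0,0,0,5]]}' 90
python3 -c "
from h import *
delta([.4815,.1884,.286],12.2)
o=r.get_obs();print(Rn.from_rotvec([1.986,2.433,.003]).as_matrix()[:,1])"
```

```text
clock: 18.65
tcp_pos: [0.5699, -0.0489, 0.2854]
orientation: [-2.446, -1.971, 0.001]
contact_force: [1.0, -0.3, -1.3]
grip_width: 0.0118
gripper_force: 87.9
at [ 0.5699 -0.0489  0.2854] t 18.65 j [ 0.39  0.31 -0.51  1.72  0.17  1.15 -0.39] F [ 1.  -0.3 -1.3]
shift [ 8.52 -5.48 -0.02] turn [-0.01  0.   -3.06]
[0.97974096 0.20025821 0.0020749 ]
```

```bash
python3 -m creep '{"rows":[[1.7,-1.1,0,0,0,-0.6,5],[3.4,-2.2,0,0,0,-1.2,5],[5.1,-3.3,0,0,0,-1.8,5],[6.8,-4.4,0,0,0,-2.4,5],[8.5,-5.49,0,0,0,-2.98,5],[8.5,-5.49,0,0,0,-2.98,5],[8.5,-5.49,0,0,0,-2.98,5],[8.5,-5.49,0,0,0,-2.98,5]]}' 90
python3 - <<'E'
from h import *
delta([.4811,.1881,.1755],11.6)
w=optics.grab_frame("wrist");p=np.array(r.get_obs()["tcp_pos"])-[0,0,.1055]
print(proj(w,p),proj(w,[.4815,.1885,.06]))
z=lambda f,c,k:cv2.resize(cv2.getRectSubPix(f["color"],(k*4//3,k),c),(400,300),interpolation=cv2.INTER_CUBIC)
s=optics.grab_frame("scene");d=optics.grab_frame("side")
cv2.imwrite("pics/g4.png",np.vstack([np.hstack([z(s,(337.,210.),100),z(d,(343.,230.),100)]),np.hstack([z(w,(315.,230.),60),z(w,(315.,240.),120)])]))
E
```

```text
clock: 19.65
tcp_pos: [0.4818, 0.1865, 0.2853]
orientation: [-1.99, -2.431, 0.002]
contact_force: [-0.2, -0.4, -0.9]
grip_width: 0.0117
gripper_force: 87.9
at [0.4818 0.1865 0.2853] t 19.65 j [ 0.13  0.25 -0.72  1.84  0.18  1.13 -0.46] F [-0.2 -0.4 -0.9]
shift [ 0.07 -0.01  4.39] turn [-0.01  0.   -0.03]
[316.2057714  240.31158944] [316.08378776 205.51091899]
```

View pics/g4.png

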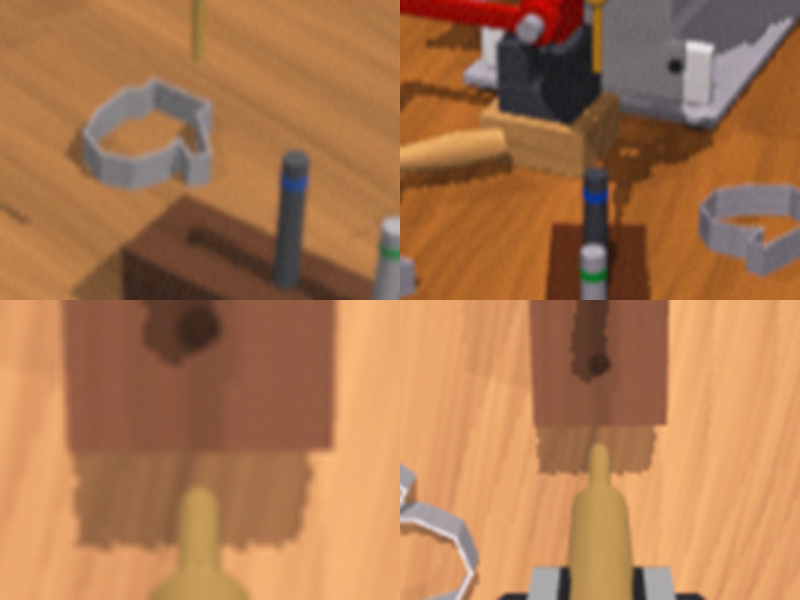

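The wrist view shows the empty hole at ≈(314.2,205.6) and the tip column at x ≈314.8. Both agree with the predictions, with the same small bias. I'll lower to just above the hole, then slowly in.

```bash
python3 -m creep '{"rows":[[0.07,-0.01,1,0,0,0,5],[0.07,-0.01,2.2,0,0,0,5],[0.07,-0.01,3.4,0,0,0,5],[0.07,-0.01,4.2,0,0,0,5],[0.07,-0.01,4.5,0,0,0,5],[0.07,-0.01,4.6,0,0,0,5],[0.07,-0.01,4.6,0,0,0,5]]}' 90
python3 - <<'E'
from h import *
delta([.4811,.1881,.1605],11.6)
w=optics.grab_frame("wrist");p=np.array(r.get_obs()["tcp_pos"])-[0,0,.1055]
print(proj(w,p),proj(w,[.4815,.1885,.06]))
z=lambda f,c,k:cv2.resize(cv2.getRectSubPix(f["color"],(k*4//3,k),c),(400,300),interpolation=cv2.INTER_CUBIC)
s=optics.grab_frame("scene");d=optics.grab_frame("side")
cv2.imwrite("pics/g5.png",np.vstack([np.hstack([z(s,(337.,235.),60),z(d,(343.,245.),60)]),np.hstack([z(w,(315.,230.),60),z(w,(315.,240.),120)])]))
E
```

```text
clock: 20.68
tcp_pos: [0.4812, 0.1899, 0.1714]
orientation: [1.987, 2.433, 0.001]
contact_force: [-0.3, 0.0, -1.7]
grip_width: 0.012
gripper_force: 87.9
at [0.4812 0.1899 0.1714] t 20.675 j [ 0.06  0.38 -0.68  1.96  0.3   0.9  -0.57] F [-0.3  0.  -1.7]
shift [-0.07 -0.02  0.44] turn [ 0.01 -0.   -0.01]
[315.98170993 240.46362847] [315.85517497 239.85141513]
```

View pics/g5.png

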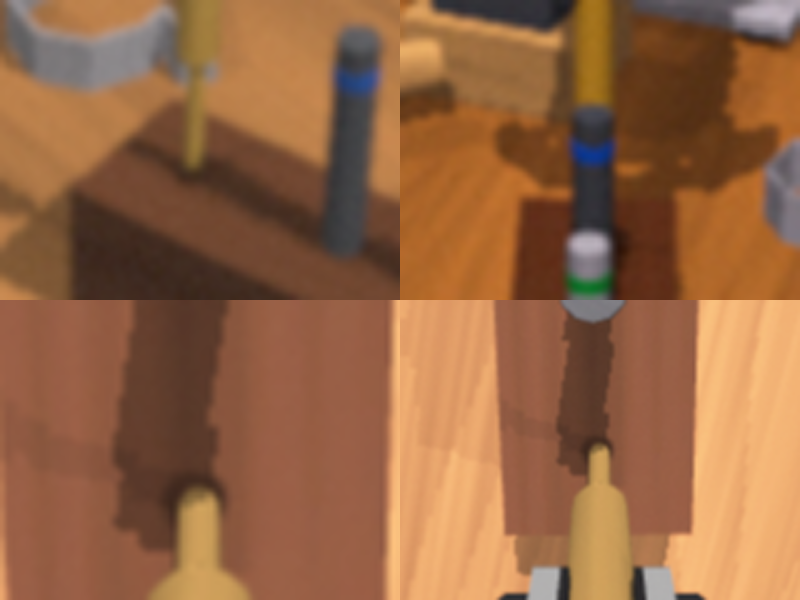

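The tip is slightly too far forward (+y) compared with the hub approach, and the measured TCP says the same. I'll correct by −0.07 and go in.

```bash
python3 -m creep '{"rows":[[-0.07,-0.01,0.02,0,0,0,5],[-0.07,-0.01,0.08,0,0,0,5],[-0.07,-0.01,0.14,0,0,0,5],[-0.07,-0.01,0.2,0,0,0,5],[-0.07,-0.01,0.25,0,0,0,5],[-0.07,-0.01,0.3,0,0,0,5],[-0.07,-0.01,0.34,0,0,0,5],[-0.07,-0.01,0.34,0,0,0,5]]}' 90;  python3 -m creep '{"rows":[[0,0,0.04,0,0,0,5],[0,0,0.08,0,0,0,5],[0,0,0.12,0,0,0,5],[0,0,0.12,0,0,0,5]]}' 90
python3 -c "
from h import *
delta([.4811,.1881,.1205],11.6)"
```

```text
clock: 21.82
tcp_pos: [0.4808, 0.1879, 0.1622]
orientation: [-1.987, -2.434, 0.0]
contact_force: [0.5, -0.3, -0.6]
grip_width: 0.0121
gripper_force: 87.9
clock: 22.32
tcp_pos: [0.4808, 0.1879, 0.1592]
orientation: [-1.986, -2.434, 0.0]
contact_force: [-0.4, -0.2, -0.8]
grip_width: 0.0116
gripper_force: 87.9
at [0.4808 0.1879 0.1592] t 22.325 j [ 0.06  0.39 -0.67  1.97  0.32  0.88 -0.58] F [-0.4 -0.2 -0.8]
shift [0.   0.01 1.55] turn [-0.    0.   -0.01]
```

The tip is 6 mm into the hole with no force. Lowering to just above the shoulder's seat (about 1.48 units).

```bash
python3 -m creep '{"rows":[[0,0,0.15,0,0,0,5],[0,0,0.3,0,0,0,5],[0,0,0.5,0,0,0,5],[0,0,0.7,0,0,0,5],[0,0,0.9,0,0,0,5],[0,0,1.1,0,0,0,5],[0,0,1.3,0,0,0,5],[0,0,1.43,0,0,0,5],[0,0,1.48,0,0,0,5],[0,0,1.48,0,0,0,5]]}' 90
python3 -m creep '{"rows":[[0,0,0.02,0,0,0,5],[0,0,0.05,0,0,0,5],[0,0,0.08,0,0,0,5],[0,0,0.08,0,0,0,5]]}' 90
```

```text
clock: 23.58
tcp_pos: [0.4809, 0.188, 0.1223]
orientation: [1.987, 2.434, 0.0]
contact_force: [-0.5, -0.3, -1.7]
grip_width: 0.0117
gripper_force: 87.9
clock: 24.08
tcp_pos: [0.481, 0.188, 0.1205]
orientation: [1.986, 2.434, 0.0]
contact_force: [-1.8, 0.0, 1.2]
grip_width: 0.0121
gripper_force: 88.4
```

Seated at the original height of 0.1205, with light contact. Opening, then retreating.

```bash
python3 -m creep '{"rows":[[0,0,0,0,0,0,15],[0,0,0,0,0,0,20],[0,0,0,0,0,0,30],[0,0,0,0,0,0,45],[0,0,0,0,0,0,60],[0,0,0,0,0,0,60]]}' 20
python3 -m creep '{"rows":[[0,0,-0.5,0,0,0,60],[0,0,-1.5,0,0,0,60],[0,0,-2.7,0,0,0,60],[0,0,-4,0,0,0,60],[0,0,-5.3,0,0,0,60],[0,0,-6.3,0,0,0,60],[0,0,-6.3,0,0,0,60],[0,0,-6.3,0,0,0,60]]}' 20
python3 - <<'E'
from h import *
w=optics.grab_frame("wrist");s=optics.grab_frame("scene");d=optics.grab_frame("side")
z=lambda f,c,k:cv2.resize(cv2.getRectSubPix(f["color"],(k*4//3,k),c),(400,300),interpolation=cv2.INTER_CUBIC)
cv2.imwrite("pics/g6.png",np.vstack([np.hstack([z(s,(337.,215.),90),z(d,(328.,190.),90)]),np.hstack([z(w,(315.,230.),120),z(s,(207.,180.),90)])]))
E
```

```text
clock: 24.82
tcp_pos: [0.4809, 0.188, 0.1203]
orientation: [1.987, 2.434, 0.0]
contact_force: [0.3, -0.1, -0.3]
grip_width: 0.06
gripper_force: 0.0
clock: 25.82
tcp_pos: [0.4805, 0.1877, 0.2775]
orientation: [-1.986, -2.434, 0.001]
contact_force: [-0.3, 0.3, 0.2]
grip_width: 0.0599
gripper_force: 0.0
```

View pics/g6.png

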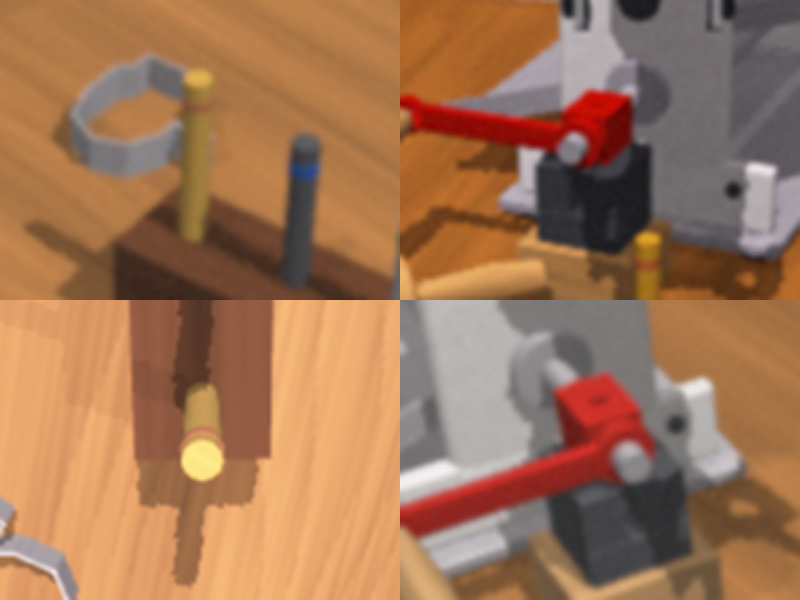

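The punch stands upright with its top at scene ≈(336.5,193), where it started. The hub hole is now dark because the pin is driven out, and the gripper is clear.

```bash
python3 -c "
from bench import r
print(r.hand_in())"
```

```text
the job is handed in; nothing more can be done
None
```

I drove the pin down until it came up solid at about 36 mm, with no force reading above about 21 N. The brass punch is back upright in its own hole, the gripper is clear, and I handed the job in at about 26 s (no verdict was returned).

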